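# Clamp a glass pane by hand pressure for edge polishing

## Robot

A 6-joint arm with a two-finger parallel gripper is mounted at the origin on the work surface. World frame = base frame: x ahead of the robot, y to its left, z up, the work surface at z = 0. Lengths are in m, angles in rad, forces in N, time in s.
With the tool pointing down it reaches from about 0.375 to 0.9 m from the base axis. Payload 3.1 kg.
Tool frame: the origin (TCP) lies at the very end of the fingers, on their centre line; the grasp point (between the pads) lies 19 mm behind it; z points along the fingers, y is the direction in which the jaws open and shut (so a half turn about z gives the same grasp; the last joint's range is limited). The gripper opens to 87 mm and grips with 3 to 60 N. Pads are 19 mm wide; open, the fingers measure 117 mm over their backs; the gripper's body (75 mm by 190 mm) begins 51 mm behind the grasp point.
Start: joints at [-1.438, 0.527, 1.433, -0, 1.181, -0.178], TCP at [0.192, -0.595, 0.223] pointing down, gripper open.
Joint ranges: [-3.08, 3.08], [-0.75, 2.2], [0.22, 2.44], [-1.43, 4.57], [0, 2.65], [-2.85, 2.85]. Speed limits (rad/s): [2.79, 2.79, 3.14, 3.14, 3.14, 3.14].

## Interface

Orientations are given as a unit quaternion [x, y, z, w].
In Python, from rig import robot gives the robot as it stands. The module is installed in compiled form; this text tells all that it offers.
- The arm moves only by the tool send_rows, never from a script. Its argument "deltas" is a list of rows, each an object of numbers: "tx", "ty", "tz": the shift along the tool's x, y, z in cm; "rx", "ry", "rz": the turn, a rotation vector about the tool's x, y, z in rad. A call has 1 to 5 rows; each row is the pose to reach, as a shift and turn from the pose commanded when the call began, along the tool's axes at that moment; what a row does not reach only later rows make up. A row lasts 1/12 s, in which the tool goes at most 41.7 mm and 7.16 degrees, less where a joint would pass 70% of its speed; a pose out of reach is approached as far as the arm can. A call with a gripper value outside its range is refused whole. "claw" is the finger opening in cm, from 0 to 8.7, set as the call begins (left out, the last holds). The fingers move at their own pace and stop on an object; "squeeze" is the grip in N (left out, the last holds). Time passes only in rows, so rows that repeat a pose let the fingers close. It gives the time, the measured TCP pose, the force and the opening at its end, in the units of the state.
- robot.get_obs(): the state, without advancing time (a new reading comes with each control period).
- robot.camera(name): name is "side" or "top"; returns a dict with "color" (480x640x3 uint8, red, green, blue), "z_map" (480x640 float32, m along the optical axis (not along the pixel's ray), 0 where there is no reading), "intrinsics" (3x3 intrinsics, pixels), "distortion" ([k1, k2, p1, p2, k3] as OpenCV has them; the pictures are not rectified), "R" (3x3) and "t" (3): a world point X has camera coordinates R X + t. Camera axes: x right, y down, z forward; pixel columns grow to the right and rows downward; lengths in m; the calibration is good to about 2 mm. A picture is of the moment at which its call begins.
- robot.hand_in(): hands the job in, once; it reports no verdict.
Trained networks look in the newest picture that a camera, given by its name, has taken for a name from the list of things; names that differ only in an ending like _2 or _b are one class to them, and where a whole thing is asked for, a point or a joint stands for the part that bears it (a point fixed in the world has none). Each returns a list of dicts, best first, with "p" (0 to 1); they miss things now and then, are a little off and sometimes report something else, mostly with a low value. They report only what shows in the picture. A call takes as long as a camera call. They do not tell look-alikes from the thing itself.
- robot.outline_of(label, camera): "pixels" (480x640 bool, what is visible of it) and "xy" ([column, row] in pixels, amid what is visible of it).
- robot.tip_of(label, camera): "xy" ([column, row] in pixels: a listed point, or the origin of a listed thing).
The state is a dict: "time": time; "q": joint angles; "joint_velocities": joint speeds; "joint_torque": joint torques, N m; "position": TCP position; "tool_rot": TCP orientation; "ft_force": force on the tool from outside, world axes, zero at the start; "moment": the same for the moment, N m; "grip_width": finger opening in m.
Only numpy, scipy, OpenCV 4.12 (cv2) and the standard library are available. Lean on these libraries where they do the work, as an engineer would, in place of code of your own. Each camera call takes 0.05 s, during which the arm holds its last target.

## Task

Slide the large loose glass pane flat along the bench, fully home into the corner formed by the back fence and the end stop of the hold-down fixture, while its spring plunger is still up. Then press the black knob of the hold-down straight down by 15 mm (give or take 3 mm) so that its rubber foot clamps the glass, and finish there, still holding the knob down with the gripper. Do not shove the other things on the bench about.

Things in the scene. Friction and masses are not known exactly. Their poses are not given: they have to be found in the camera images.
- fixture: The bench hold-down, screwed to the table; position and yaw (-0.22 to 0.3 rad) vary. Origin at table level, exactly where the pane's origin lies when the pane is home; z up. The pane slides home towards +y (end stop) and +x (back fence). A dark steel column (x = 107 to 142, y = -25 to 25 mm, 90 mm high) stands behind the back fence.
- fence (a point): Back fence: aluminium bar 16 mm high. This point is at table level on its face, at fixture x = +65, y = 0 mm. The face runs along the fixture's y from -80 to +95 mm.
- stop (a point): End stop: aluminium bar 16 mm high. This point is at table level on its face, at fixture x = 0, y = +80 mm. The face runs along the fixture's x from -55 to +55 mm.
- sleeve (a point): Top of the upright steel sleeve (32 mm across, 52 to 86 mm above the table) in which the plunger slides, at fixture x = +20, y = 0 mm; an arm 26 mm wide, 60 to 82 mm above the table, carries it from the column.
- pane: The pane to be moved: pale green glass, 130 mm (its x) x 160 mm (its y) x 12 mm, about 0.6 kg, loose, flat on the table, too wide to grasp. Origin: centre of its underside. Starts 80 to 160 mm to the -y side and 20 to 45 mm to the -x side of home (fixture axes), turned up to 0.2 rad. Home: origin on the fixture's origin, axes parallel, touching both bars.
- plunger (a joint): Travel of the hold-down's plunger in m: 0 = up (at rest), grows as it is pressed straight down, 0.026 at most. Springs back when released. It takes about 3 N at first; from about 8 mm on its foot rests on a pane that is home, and about 10 N hold it at 15 mm.
- knob_top (a point): Centre of the flat top of the plunger's black mushroom knob, 44 mm across and 22 mm thick, 135 mm above the table when up, at fixture x = +20, y = 0 mm; moves with the knob.
- foot: The plunger's rubber foot, 28 mm across, sprung inside the plunger's stem. Origin at the centre of its underside, 20 mm above the table when up, on the knob's axis, so 8 mm above the top of the pane.
- jar: Bystander: a squat lidded jar of compound, 70 mm across and 75 mm high, standing behind the pane's path (to the right of the hold-down's column). Loose; origin at the centre of its underside.
- sanding_block: Bystander: a cork sanding block, 70 x 110 x 34 mm, left of the stops. Loose; origin at the centre of its underside.
- polishing_wheel: Bystander: a felt polishing wheel, 96 mm across, 40 mm high with its hub, lying to the right of the pane. Loose; origin at the centre of its underside.
- offcut: Bystander: a small glass offcut, 60 x 90 x 8 mm, lying to the right, nearer the robot than the polishing wheel; not the pane to be moved. Loose; origin at the centre of its underside.
- clip: Bystander: a bent steel clip, 30 x 40 mm, 20 mm high, lying just left of the end stop. Loose; origin at the centre of its underside.
Things that resemble listed ones, but are neither listed nor needed, are in the scene too. What is shaped like the pane but brown or purple is not meant.

How it is judged:
On the way:
1. the pane lies home in the corner while the plunger is still up (x of pane in the frame of fixture between -0.004 and 0.004 m and y of pane in the frame of fixture between -0.004 and 0.004 m and angle between the x axis of pane and the x axis of fixture, either way round below 0.035 rad and height (world z) of pane below 0.003 m and angle between pane's own z axis and vertical below 0.03 rad and value of joint plunger below 0.004 m), for 0.2 s.
At the end, for the whole second after the job is handed in: The pane lies flat within 4 mm of home along both fixture axes and within 0.035 rad of square, the foot presses on it with more than 2 N, and the gripper's fingers keep the plunger still at 12 to 18 mm of travel, with more than 4 N between fingers and plunger (x of pane in the frame of fixture between -0.004 and 0.004 m and y of pane in the frame of fixture between -0.004 and 0.004 m and angle between the x axis of pane and the x axis of fixture, either way round below 0.035 rad and height (world z) of pane below 0.003 m and angle between pane's own z axis and vertical below 0.03 rad and value of joint plunger between 0.012 and 0.018 m and velocity of joint plunger between -0.01 and 0.01 m/s and contact force between foot and pane above 2 N and contact force between the fingers and plunger above 4 N); the arm keeps its last pose, push and grip.
It fails at once if the pane is lifted or tipped (angle between pane's own z axis and vertical above 0.15 rad or height (world z) of pane above 0.02 m).
It fails at once if another thing on the bench is shoved more than 30 mm (distance of any of jar, sanding_block, polishing_wheel, offcut, clip from where it was at the start of the episode above 0.03 m).
It also fails if it takes over 58 s, if anything falls off the work surface, if the arm or the gripper's body presses on something with over 40 N, if the wrist force passes 120 N, or if a joint passes its speed limit or range.

## Working session

There is one attempt and no reset: what is moved stays moved. The work goes in short steps, Python scripts to look and compute and a tool call to move; the robot and the scene stay as the last step left them, time stands still between calls to the robot, and variables do not carry over. Pictures are saved under pics/ and viewed, and the job is handed in when it is done.

Besides the shell and the picture viewer there is one more tool, called after "Call:" as name([rows], argument=value, ...), one row to a line, values as JSON. send_rows: Moves the arm, as the interface text tells. Its arguments: {"type":"object","properties":{"deltas":{"type":"array","items":{"type":"object","properties":{"tx":{"type":"number"},"ty":{"type":"number"},"tz":{"type":"number"},"rx":{"type":"number"},"ry":{"type":"number"},"rz":{"type":"number"}}}},"claw":{"type":"number"},"squeeze":{"type":"number"}},"required":["deltas"]}

```bash
ls -la; mkdir -p pics
python3 - <<'E'
from rig import robot
import cv2,numpy as np
print(robot.get_obs())
for n in ("top","side"):
    c=robot.camera(n); cv2.imwrite(f"pics/{n}0.png",c["color"][:,:,::-1])
    np.savez(f"{n}0.npz",**{k:np.array(v) for k,v in c.items()})
    print(n,c["intrinsics"],c["distortion"],c["R"],c["t"])
    for l in ["fixture","pane","plunger","jar","sanding_block","polishing_wheel","offcut","clip","foot"]:
        print(l,[(round(d["p"],2),np.round(d["xy"]),int(d["pixels"].sum())) for d in robot.outline_of(l,n)])
    for l in ["fixture","fence","stop","sleeve","pane","knob_top","foot"]:
        print("tip",l,[(round(d["p"],2),np.round(d["xy"],1)) for d in robot.tip_of(l,n)])
print(robot.get_obs()["time"])
E
```

```text
total 12
drwxr-xr-x  3 agent agent 4096 Dec  5 22:36 .
drwxr-xr-x 23 root  root  4096 Dec  5 22:36 ..
drwxr-xr-x  2 agent agent 4096 Dec  5 22:36 pics
{'time': 0.0, 'q': array([-1.43751212e+00,  5.28443642e-01,  1.43391143e+00, -2.37167924e-05,
        1.18136591e+00, -1.78515203e-01]), 'joint_velocities': array([ 0.00042322, -0.00193568, -0.00145868,  0.00124428, -0.00058166,
       -0.0001198 ]), 'joint_torque': array([-1.31405530e-03, -4.40050220e+01, -1.76591992e+01,  6.30841870e-02,
        5.81904093e-02, -1.72732975e-04]), 'position': array([ 0.19164634, -0.59412545,  0.22158256]), 'tool_rot': array([ 9.87870974e-01,  1.55273326e-01,  1.31015920e-05, -1.06413747e-03]), 'ft_force': array([0.20158954, 0.55214911, 0.09665852]), 'moment': array([ 0.0250331 ,  0.02222318, -0.00174776]), 'grip_width': 0.08666819784145706}
top [[457.25947059   0.         316.60990312]
 [  0.         457.25947059 233.99267732]
 [  0.           0.           1.        ]] [-0.09080816  0.          0.          0.          0.        ] [[-0.01442004 -0.99929606 -0.03463291]
 [-0.99548628  0.0175972  -0.0932
[... 1759 characters left out ...]
 [(0.91, array([202., 386.]), 2408)]
polishing_wheel [(0.93, array([408., 219.]), 465), (0.2, array([433., 237.]), 170)]
offcut [(0.61, array([433., 238.]), 157)]
clip [(0.56, array([203., 332.]), 252), (0.39, array([202., 387.]), 2423)]
foot []
tip fixture [(0.9, array([265.9, 308.5]))]
tip fence [(0.75, array([241.4, 294. ])), (0.46, array([407. , 222.8]))]
tip stop [(0.85, array([238.8, 324.8]))]
tip sleeve [(0.97, array([255.5, 270.5])), (0.39, array([409. , 223.6]))]
tip pane [(0.87, array([349.7, 419.6])), (0.75, array([372.5, 322.9])), (0.63, array([398.6, 260.4])), (0.56, array([312.1, 280.2]))]
tip knob_top [(0.86, array([253.5, 251.6]))]
tip foot [(0.39, array([256.7, 292.2]))]
1.7
```

View pics/top0.png

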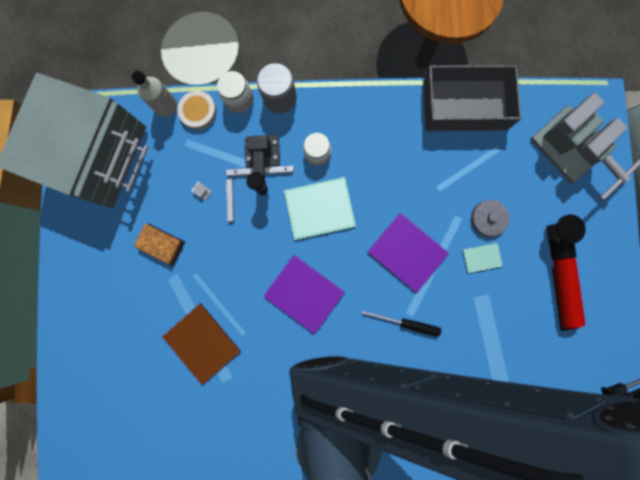

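View pics/side0.png

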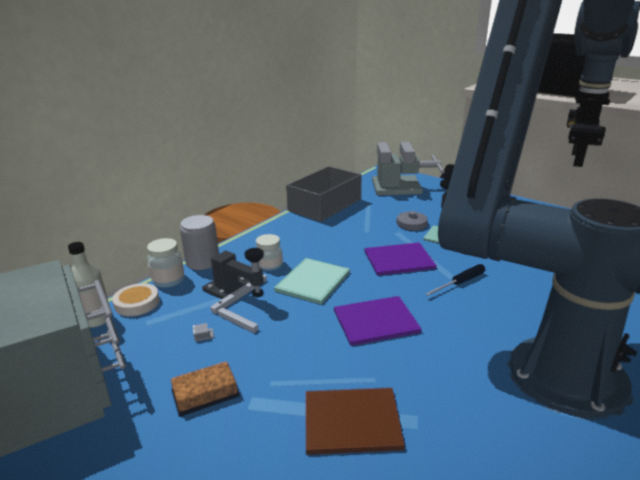

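Look-alikes in the top picture:
- pale green pane at (321,207)
- purple panes at (305,294) and (407,254)
- brown pane at (203,344)
- small pale green offcut at (482,257)

The pale green one at (321,207) fits the description. In the side view it is at (312,282). The hold-down is at (257,170), with the clip at (202,192) and the jar at (317,148). Next I'll take a close crop and fit the poses.

```bash
cat > h.py <<'E'
import numpy as np,cv2
from scipy.optimize import least_squares
def load(n):
    d=np.load(n+".npz"); return {k:d[k] for k in d.files}
def proj(c,X):
    X=np.asarray(X,float).reshape(-1,3)
    r,_=cv2.Rodrigues(c["R"]); return cv2.projectPoints(X,r,c["t"],c["intrinsics"],c["distortion"])[0][:,0]
def onplane(c,px,z):
    px=np.asarray(px,float).reshape(-1,1,2)
    u=cv2.undistortPoints(px,c["intrinsics"],c["distortion"])[:,0]
    d=np.c_[u,np.ones(len(u))]@c["R"]; o=-c["R"].T@c["t"]
    return o+d*((z-o[2])/d[:,2])[:,None]
FP={"fixture":(0,0,0),"fence":(.065,0,0),"stop":(0,.08,0),"sleeve":(.02,0,.086),"knob_top":(.02,0,.135),"foot":(.02,0,.02)}
def T(p,X):
    X=np.asarray(X,float).reshape(-1,3);c,s=np.cos(p[2]),np.sin(p[2])
    return np.c_[p[0]+c*X[:,0]-s*X[:,1],p[1]+s*X[:,0]+c*X[:,1],X[:,2]]
def rectpts(n=12):
    a=.065;b=.08;t=np.linspace(-1,1,n)
    return [np.c_[t*0+a,t*b],np.c_[t*0-a,t*b],np.c_[t*a,t*0+b],np.c_[t*a,t*0-b]]
def green(c):
    hsv=cv2.cvtColor(c["color"],cv2.COLOR_RGB2HSV); H,S,V=cv2.split(hsv)
    return ((H>60)&(H<95)&(S>25)&(S<120)&(V>130)).astype(np.uint8)
E
python3 - <<'E'
from h import *
cs={n:load(n+"0") for n in("top","side")}
c=cs["top"]
obs={"top":dict(fixture=(263.3,199.5),fence=(260.6,176),stop=(231.8,199.4),sleeve=(254.4,182.6),knob_top=(256.9,178.5),foot=(260.5,188.7)),
"side":dict(fixture=(265.9,308.5),fence=(241.4,294),stop=(238.8,324.8),sleeve=(255.5,270.5),knob_top=(253.5,251.6),foot=(256.7,292.2))}
def res(p,names=("top","side")):
    return np.concatenate([(proj(cs[n],T(p,[FP[k] for k in obs[n]]))-np.array([obs[n][k] for k in obs[n]])).ravel() for n in names])
for nm in (("top","side"),("top",),("side",)):
    s=least_squares(lambda p:res(p,nm),[.6,.1,0],loss="soft_l1"); print(nm,s.x,np.round(s.fun.reshape(-1,2),1).tolist())
for n in cs:
    m=green(cs[n]); nl,lab,st,ce=cv2.connectedComponentsWithStats(m)
    for i in range(1,nl):
        if st[i,4]>150: print(n,st[i],ce[i])
im=c["color"][120:260,180:380][:,:,::-1]; cv2.imwrite("pics/crop0.png",cv2.resize(im,(800,560),interpolation=cv2.INTER_CUBIC))
im=cs["side"]["color"][220:350,180:370][:,:,::-1]; cv2.imwrite("pics/crops0.png",cv2.resize(im,(760,520),interpolation=cv2.INTER_CUBIC))
for n,px in(("jar",(317,148)),("wheel",(490,220)),("clip",(202,192)),("purple1",(305,294)),("purple2",(407,254)),("offcut",(482,257)),("sb",(158,244)),("pane",(321,207))): print(n,onplane(c,px,.012)[0])
E
```

```text
('top', 'side') [0.62847691 0.1858648  0.03722606] [[-0.7, -0.9], [1.0, -1.9], [0.3, 1.0], [2.4, 1.8], [-3.6, 1.6], [0.6, 0.9], [-2.5, -4.5], [1.9, 1.1], [0.3, -3.7], [-1.3, -0.4], [-1.1, -0.2], [-0.2, 2.0]]
('top',) [0.63070158 0.18639882 0.04773581] [[-1.0, -1.7], [0.5, -2.8], [0.1, 0.5], [2.1, 0.9], [-3.9, 0.7], [0.3, 0.0]]
('side',) [0.62543829 0.18695148 0.02387176] [[-1.9, -3.8], [2.7, 1.5], [0.5, -3.1], [-0.6, 0.2], [-0.4, 0.3], [0.4, 2.6]]
top [   0   74  139  119 7853] [ 53.17942188 131.76340252]
top [ 75 103  41  92 352] [ 95.09090909 147.75      ]
top [534 107  37  37 204] [550.09803922 125.12254902]
top [574 116  27  27 218] [587.26605505 129.5412844 ]
top [ 285  178   70   62 3133] [319.32301309 208.42451325]
top [464 244  38  29 810] [482.17407407 257.8345679 ]
side [ 275  259   74   42 1775] [312.15887324 278.97971831]
side [   0  262   75   76 2161] [ 41.28135123 300.59139287]
side [ 64 266  23  62 280] [ 74.84285714 296.23214286]
jar [0.75596711 0.04244831 0.012     ]
wheel [ 0.56070785 -0.39415574  0.012     ]
clip [0.64739405 0.34232349 0.012     ]
purple1 [0.38232991 0.07796062 0.012     ]
purple2 [ 0.47833027 -0.17976573  0.012     ]
offcut [ 0.46727733 -0.36911573  0.012     ]
sb [0.51409147 0.45727145 0.012     ]
pane [0.60159573 0.03450699 0.012     ]
```

View pics/crop0.png

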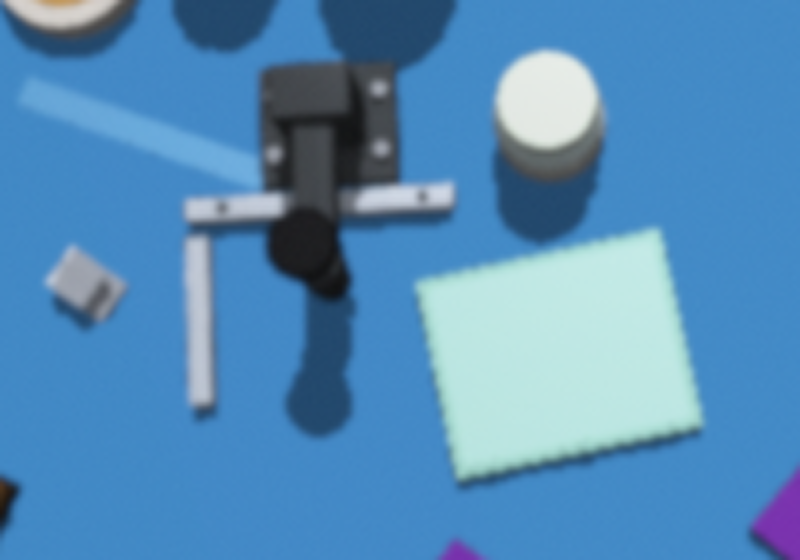

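View pics/crops0.png

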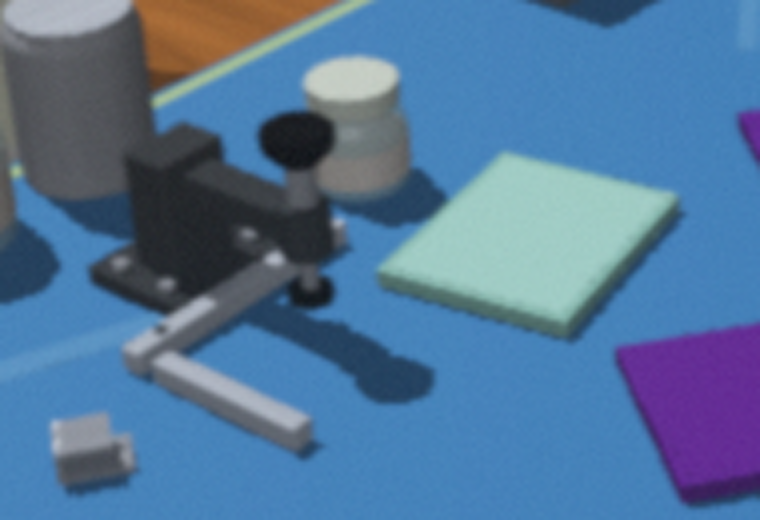

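The crops confirm the choice: the pale green 130x160 plate lies right of the hold-down, at crop (560,355) in the top view. The jar is behind it at (550,115), the end stop is the vertical bar at crop x≈200, and the fence is the horizontal bar at y≈210. Now the pose fits.

```bash
cat >> h.py <<'E'
def sil(c,p,z0=0,z1=.012,a=.065,b=.08):
    P=[(sx*a,sy*b,z) for sx in(-1,1) for sy in(-1,1) for z in(z0,z1)]
    return cv2.convexHull(proj(c,T(p,P)).astype(np.float32))
def panemask(c,near):
    m=cv2.morphologyEx(green(c),cv2.MORPH_CLOSE,np.ones((3,3),np.uint8)); nl,lab,st,ce=cv2.connectedComponentsWithStats(m)
    i=min((i for i in range(1,nl) if st[i,4]>300),key=lambda i:np.hypot(*(ce[i]-near)))
    return (lab==i).astype(np.uint8)
def fitpane(cs,masks,p0):
    cons={n:max(cv2.findContours(masks[n],cv2.RETR_EXTERNAL,cv2.CHAIN_APPROX_NONE)[0],key=len)[:,0].astype(float) for n in cs}
    def res(p):
        r=[]
        for n in cs:
            h=sil(cs[n],p); r+=[cv2.pointPolygonTest(h,(float(x),float(y)),True)-.5 for x,y in cons[n]]
        return np.array(r)
    s=least_squares(res,p0,loss="soft_l1",diff_step=1e-4,x_scale=[.01,.01,.1]); return s.x,np.sqrt(np.mean(s.fun**2)) if 1 else 0, np.abs(res(s.x)).mean()
E
python3 - <<'E'
from h import *
cs={n:load(n+"0") for n in("top","side")}
m={"top":panemask(cs["top"],(320,208)),"side":panemask(cs["side"],(312,280))}
for ns in(("top",),("side",),("top","side")):
    print(ns,fitpane({n:cs[n] for n in ns},{n:m[n] for n in ns},[.6,.034,.1]))
# fixture bar corners from top crop (scale4, offset 180,120; cv2.resize centre shift .375)
px=lambda u,v:((u+.5)/4-.5+180,(v+.5)/4-.5+120)
P=[px(455,206),px(187,222),px(214,402),px(209,238)]
W=onplane(cs["top"],P,.016);print(W)
d=W[1]-W[0];print("fence yaw",np.arctan2(-d[0],d[1]),np.hypot(*d[:2])); d=W[3]-W[2];print("stop yaw",np.arctan2(d[1],d[0]),np.hypot(*d[:2]))
F=np.array([(.065,-.08),(.065,.095),(-.055,.08),(.055,.08)])
s=least_squares(lambda p:(T(p,np.c_[F,F[:,0]*0])-W)[:,:2].ravel(),[.63,.18,.04]);print(s.x,s.fun)
j=cs["top"]; print("jar lid",onplane(j,(317,146),.075))
# depth check
z=cs["top"]["z_map"]; 
for (u,v) in((320,208),(257,178),(317,146),(230,210),(272,171)):
    k=np.linalg.inv(j["intrinsics"])@[u,v,1]; k=cv2.undistortPoints(np.array([[[u,v]]],float),j["intrinsics"],j["distortion"])[0,0]
    X=j["R"].T@(np.r_[k,1]*z[v,u]-j["t"]);print((u,v),X.round(4))
for n in cs:
    im=cs[n]["color"][:,:,::-1].copy()
    for p,h in((s.x,[(a,b,.016) for a,b in F]),):
        for q in proj(cs[n],T(p,h+[(0,0,0),(.02,0,.135),(.02,0,.086)])): cv2.circle(im,tuple(np.round(q).astype(int)),1,(0,0,255),-1)
    x0,y0=(180,120) if n=="top" else(180,220)
    cv2.imwrite(f"pics/fit_{n}.png",cv2.resize(im[y0:y0+140,x0:x0+200],(800,560),interpolation=cv2.INTER_NEAREST))
E
```

```text
('top',) (array([0.59913424, 0.03913447, 0.19773812]), np.float64(0.41087220264704133), np.float64(0.33637896927906896))
('side',) (array([0.60480301, 0.03176736, 0.20891778]), np.float64(1.6897689569610364), np.float64(1.5158791684798973))
('top', 'side') (array([0.5995886 , 0.03873086, 0.19795569]), np.float64(1.3376239576881648), np.float64(0.9227053416637427))
[[0.69538489 0.10381061 0.016     ]
 [0.68930555 0.27757121 0.016     ]
 [0.57176848 0.25925909 0.016     ]
 [0.67839678 0.26309102 0.016     ]]
fence yaw 0.03497260003996093 0.17386691725129744
stop yaw 0.035921879485803575 0.10669713602523574
[0.62771793 0.18110486 0.03395555] [ 1.14932048e-05 -4.52950936e-04  1.49751841e-04  6.85571765e-04
 -1.73476692e-03 -6.75383003e-05  1.57352187e-03 -1.65082529e-04]
jar lid [[0.74284723 0.04050887 0.075     ]]
(320, 208) [0.5991 0.0371 0.0119]
(257, 178) [0.6524 0.1775 0.1384]
(317, 146) [0.7428 0.0405 0.0751]
(230, 210) [0.5982 0.2677 0.0149]
(272, 171) [0.697  0.1589 0.0162]
```

```bash
python3 -c "
import cv2,numpy as np
a=cv2.imread('pics/fit_top.png');b=cv2.imread('pics/fit_side.png')
cv2.imwrite('pics/fit0.png',cv2.resize(np.hstack([a,b]),(800,280)))"
```

```text
(no output)
```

View pics/fit_side.png

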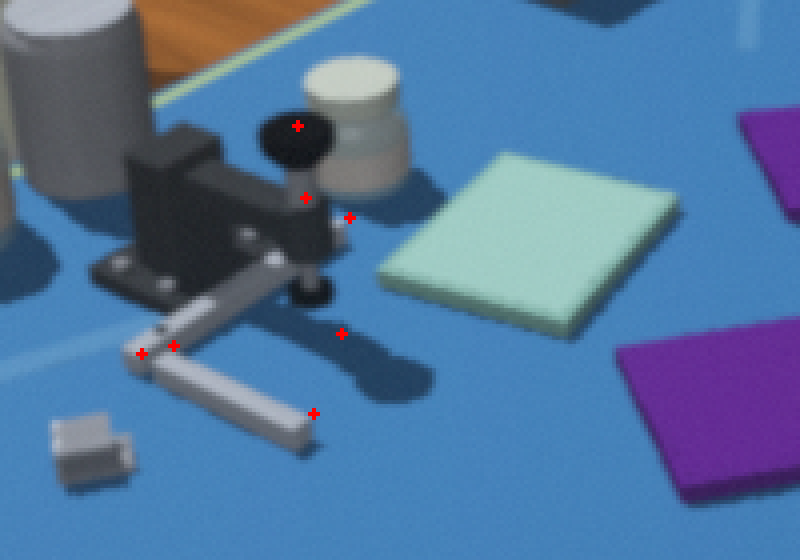

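View pics/fit_top.png

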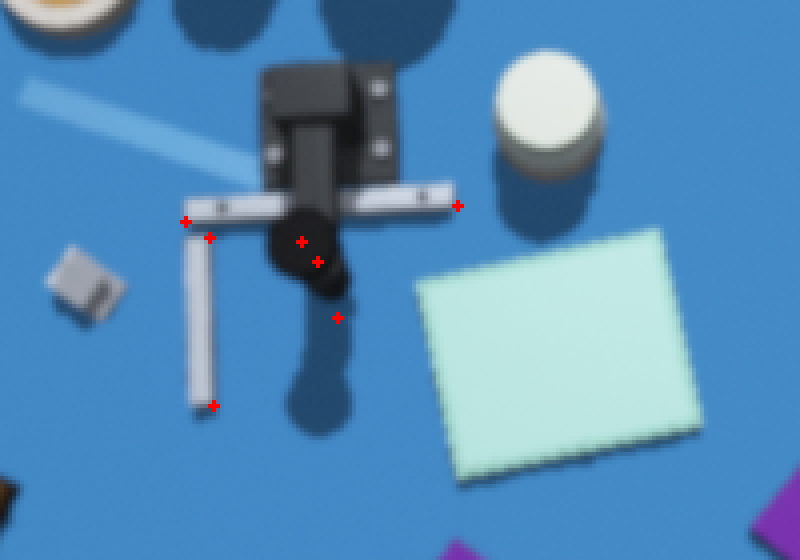

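The top view is consistent with itself: 0.174 m fence, 0.107 m stop, pane top at 0.012 and jar lid at 0.075. It puts the fixture at (0.628, 0.181, yaw 0.034) and the pane at (0.599, 0.039, yaw 0.198), which is (-33, -141) mm in fixture axes and within the stated range. The side camera is about 5 mm off, so I'll trust the top view and contact forces.

Plan:
1. Push the pane's -y edge with both open fingertips, jaws along fixture x.
2. Push its -x edge towards the fence.
3. Push again towards the stop.

```bash
cat >> h.py <<'E'
from scipy.spatial.transform import Rotation as Ro
FIX=[.6277,.1811,.034]
def delta(robot,xyz,yaw,fixframe=False):
    """deltas to world xyz (or fixture-frame) and tool yaw"""
    o=robot.get_obs(); p=np.array(o["position"]); R=Ro.from_quat(o["tool_rot"])
    t=T(FIX,[xyz])[0] if fixframe else np.array(xyz)
    G=Ro.from_euler("z",yaw)*Ro.from_euler("x",np.pi)
    d=R.inv().apply(t-p)*100; r=(R.inv()*G).as_rotvec()
    f=T([0,0,-FIX[2]],[T([-FIX[0],-FIX[1],0],[p])[0]])[0]
    print("t %.2f pos"%o["time"],p.round(4),"fix",(f*1000).round(1),"F",np.round(o["ft_force"],2),"q",np.round(o["q"],2))
    print("delta cm",d.round(2),"rot",r.round(3))
E
python3 - <<'E'
from h import *
from rig import robot
delta(robot,(.6,-.09,.22),1.605)
E
```

```text
t 1.70 pos [ 0.1917 -0.5948  0.2225] fix [-462.1 -760.7  222.5] F [0.17 1.23 0.25] q [-1.44  0.53  1.43  0.    1.18 -0.18]
delta cm [ 54.34 -35.53   0.26] rot [ 0.    -0.    -1.293]
```

Call:
send_rows([
  {"tx": 3.4, "ty": -2.2, "rz": -0.08},
  {"tx": 6.8, "ty": -4.4, "rz": -0.16},
  {"tx": 10.2, "ty": -6.6, "rz": -0.24},
  {"tx": 13.6, "ty": -8.8, "rz": -0.32},
  {"tx": 17, "ty": -11, "rz": -0.4},
], claw=8.7)

```text
schema error: expected keys tx, ty, tz, rx, ry, rz
```

Run:
```python
from h import *
from rig import robot
delta(robot,(.6,-.09,.22),1.605)
```

```text
t 1.70 pos [ 0.1917 -0.5948  0.2225] fix [-462.1 -760.7  222.5] F [0.17 1.23 0.25] q [-1.44  0.53  1.43  0.    1.18 -0.18]
delta cm [ 54.34 -35.53   0.26] rot [ 0.    -0.    -1.293]
```

Call:
send_rows([
  {"tx": 3.4, "ty": -2.2, "tz": 0, "rx": 0, "ry": 0, "rz": -0.08},
  {"tx": 6.8, "ty": -4.4, "tz": 0, "rx": 0, "ry": 0, "rz": -0.16},
  {"tx": 10.2, "ty": -6.6, "tz": 0, "rx": 0, "ry": 0, "rz": -0.24},
  {"tx": 13.6, "ty": -8.8, "tz": 0, "rx": 0, "ry": 0, "rz": -0.32},
  {"tx": 17, "ty": -11, "tz": 0, "rx": 0, "ry": 0, "rz": -0.4},
], claw=8.7)

```text
time: 2.12
position: [0.3206, -0.4366, 0.2226]
tool_rot: [0.937, 0.35, 0.0, 0.0]
ft_force: [-0.3, -0.6, -0.2]
grip_width: 0.0873
```

Run:
```python
from h import *
from rig import robot
delta(robot,(.6,-.09,.22),1.605)
```

```text
t 2.12 pos [ 0.3206 -0.4366  0.2226] fix [-327.9 -606.9  222.6] F [-0.28 -0.59 -0.22] q [-1.14  0.42  1.64  0.    1.08 -0.29]
delta cm [43.82 -7.85  0.26] rot [ 0.    0.   -0.89]
```

Call:
send_rows([
  {"tx": 4, "ty": -0.7, "tz": 0, "rx": 0, "ry": 0, "rz": -0.1},
  {"tx": 8, "ty": -1.4, "tz": 0, "rx": 0, "ry": 0, "rz": -0.2},
  {"tx": 12, "ty": -2.1, "tz": 0, "rx": 0, "ry": 0, "rz": -0.3},
  {"tx": 16, "ty": -2.8, "tz": 0, "rx": 0, "ry": 0, "rz": -0.4},
  {"tx": 20, "ty": -3.5, "tz": 0, "rx": 0, "ry": 0, "rz": -0.5},
])

```text
time: 2.53
position: [0.4494, -0.2792, 0.2228]
tool_rot: [0.821, 0.571, 0.0, 0.0]
ft_force: [0.2, -1.0, 0.6]
grip_width: 0.0871
```

Run:
```python
from h import *
from rig import robot
delta(robot,(.6,-.09,.22),1.605)
```

```text
t 2.53 pos [ 0.4494 -0.2792  0.2228] fix [-193.8 -454.   222.8] F [ 0.18 -0.96  0.63] q [-0.77  0.4   1.67  0.    1.07 -0.41]
delta cm [22.97  7.56  0.28] rot [ 0.001  0.    -0.388]
```

Call:
send_rows([
  {"tx": 3.8, "ty": 1.25, "tz": 0, "rx": 0, "ry": 0, "rz": -0.1},
  {"tx": 7.6, "ty": 2.5, "tz": 0, "rx": 0, "ry": 0, "rz": -0.2},
  {"tx": 11.4, "ty": 3.8, "tz": 0, "rx": 0, "ry": 0, "rz": -0.3},
  {"tx": 15.2, "ty": 5.0, "tz": 0, "rx": 0, "ry": 0, "rz": -0.388},
  {"tx": 19, "ty": 6.3, "tz": 0, "rx": 0, "ry": 0, "rz": -0.388},
])

```text
time: 2.95
position: [0.575, -0.1232, 0.2227]
tool_rot: [0.696, 0.718, -0.0, 0.0]
ft_force: [-0.1, -1.6, -0.8]
grip_width: 0.0869
```

Run:
```python
from h import *
from rig import robot
delta(robot,(.6,-.09,.12),1.605)
```

```text
t 2.95 pos [ 0.575  -0.1232  0.2227] fix [ -63.  -302.4  222.7] F [-0.12 -1.62 -0.84] q [-0.4   0.48  1.53 -0.    1.14 -0.43]
delta cm [ 3.24  2.6  10.27] rot [ 0.     0.    -0.002]
```

Call:
send_rows([
  {"tx": 2.0, "ty": 1.3, "tz": 3, "rx": 0, "ry": 0, "rz": 0},
  {"tx": 3.2, "ty": 2.6, "tz": 6.5, "rx": 0, "ry": 0, "rz": 0},
  {"tx": 3.2, "ty": 2.6, "tz": 10.3, "rx": 0, "ry": 0, "rz": 0},
  {"tx": 3.2, "ty": 2.6, "tz": 14.3, "rx": 0, "ry": 0, "rz": 0},
  {"tx": 3.2, "ty": 2.6, "tz": 18.3, "rx": 0, "ry": 0, "rz": 0},
])

```text
time: 3.37
position: [0.6, -0.0917, 0.0383]
tool_rot: [0.696, 0.718, 0.0, 0.001]
ft_force: [-0.6, -0.2, -0.2]
grip_width: 0.0871
```

Run:
```python
from h import *
from rig import robot
delta(robot,(.6,-.09,.006),1.605)
c=robot.camera("side"); cv2.imwrite("pics/side1.png",c["color"][:,:,::-1])
c=robot.camera("top"); cv2.imwrite("pics/top1.png",cv2.resize(c["color"][120:330,180:480][:,:,::-1],(750,525)))
```

```text
t 3.37 pos [ 0.6    -0.0917  0.0383] fix [ -37.  -271.7   38.3] F [-0.58 -0.24 -0.18] q [-0.34  0.75  1.61 -0.    0.78 -0.37]
delta cm [0.18 0.   3.23] rot [ 0.002  0.001 -0.004]
```

View pics/side1.png

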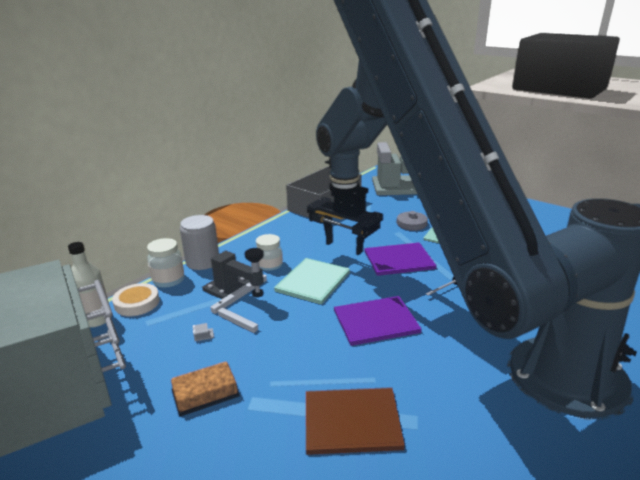

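View pics/top1.png

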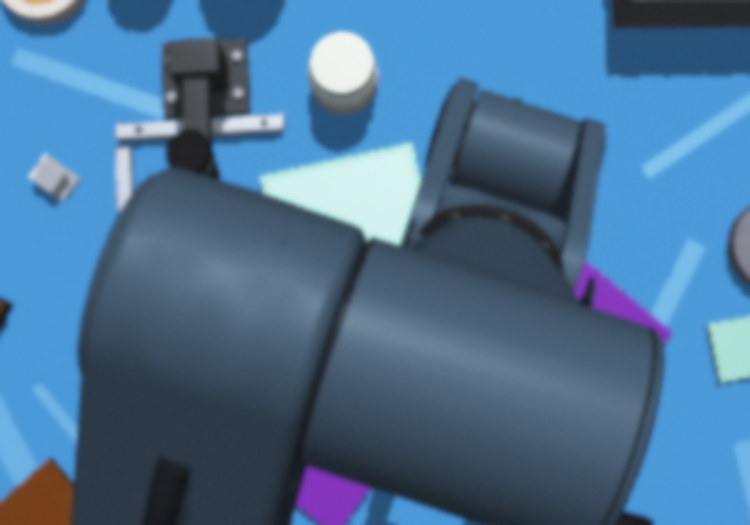

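The side view shows the two fingertips at (329,237) and (360,243), just right of the pane and clear of the purple plate at (400,258). The top view is mostly covered by the arm. I'll lower now.

Call:
send_rows([
  {"tx": 0.2, "ty": 0, "tz": 2, "rx": 0, "ry": 0, "rz": 0},
  {"tx": 0.2, "ty": 0, "tz": 3.0, "rx": 0, "ry": 0, "rz": 0},
  {"tx": 0.2, "ty": 0, "tz": 3.2, "rx": 0, "ry": 0, "rz": 0},
  {"tx": 0.2, "ty": 0, "tz": 3.2, "rx": 0, "ry": 0, "rz": 0},
])

```text
time: 3.8
position: [0.5998, -0.0908, 0.009]
tool_rot: [0.697, 0.717, 0.0, 0.001]
ft_force: [0.4, 1.1, 0.6]
grip_width: 0.0872
```

Run:
```python
from h import *
from rig import robot
delta(robot,(-.036,-.18,.006),1.605,True)
```

```text
t 3.80 pos [ 0.5998 -0.0908  0.009 ] fix [ -37.1 -270.8    9. ] F [0.39 1.1  0.61] q [-0.33  0.8   1.62 -0.    0.72 -0.36]
delta cm [9.08 0.06 0.3 ] rot [ 0.002  0.001 -0.005]
```

Call:
send_rows([
  {"tx": 1, "ty": 0, "tz": 0.2, "rx": 0, "ry": 0, "rz": -0.005},
  {"tx": 2, "ty": 0, "tz": 0.2, "rx": 0, "ry": 0, "rz": -0.005},
  {"tx": 3, "ty": 0, "tz": 0.2, "rx": 0, "ry": 0, "rz": -0.005},
  {"tx": 4, "ty": 0, "tz": 0.2, "rx": 0, "ry": 0, "rz": -0.005},
  {"tx": 5, "ty": 0, "tz": 0.2, "rx": 0, "ry": 0, "rz": -0.005},
])

```text
time: 4.22
position: [0.5975, -0.0401, 0.0066]
tool_rot: [0.694, 0.72, -0.001, 0.001]
ft_force: [-1.5, -5.7, 3.4]
grip_width: 0.0871
```

Run:
```python
from h import *
from rig import robot
delta(robot,(-.036,-.18,.006),1.605,True)
```

```text
t 4.22 pos [ 0.5975 -0.0401  0.0066] fix [ -37.7 -220.     6.6] F [-1.5  -5.69  3.44] q [-0.25  0.8   1.64 -0.    0.7  -0.29]
delta cm [4.   0.19 0.05] rot [-0.     0.002  0.003]
```

Call:
send_rows([
  {"tx": 1, "ty": 0.1, "tz": 0, "rx": 0, "ry": 0, "rz": 0},
  {"tx": 2, "ty": 0.1, "tz": 0, "rx": 0, "ry": 0, "rz": 0},
  {"tx": 3, "ty": 0.15, "tz": 0, "rx": 0, "ry": 0, "rz": 0},
  {"tx": 4, "ty": 0.2, "tz": 0, "rx": 0, "ry": 0, "rz": 0},
])

```text
time: 4.55
position: [0.599, 0.0002, 0.0062]
tool_rot: [0.695, 0.719, 0.0, 0.001]
ft_force: [-0.5, -5.1, 2.8]
grip_width: 0.0868
```

Run:
```python
from h import *
from rig import robot
delta(robot,(-.036,-.1,.006),1.605,True)
c=robot.camera("side"); cv2.imwrite("pics/side2.png",cv2.resize(c["color"][160:360,160:460][:,:,::-1],(750,500)))
```

```text
t 4.55 pos [5.99e-01 2.00e-04 6.20e-03] fix [ -34.8 -179.8    6.2] F [-0.48 -5.1   2.8 ] q [-0.19  0.8   1.64 -0.    0.7  -0.22]
delta cm [ 7.98 -0.12  0.01] rot [0.002 0.001 0.   ]
```

View pics/side2.png

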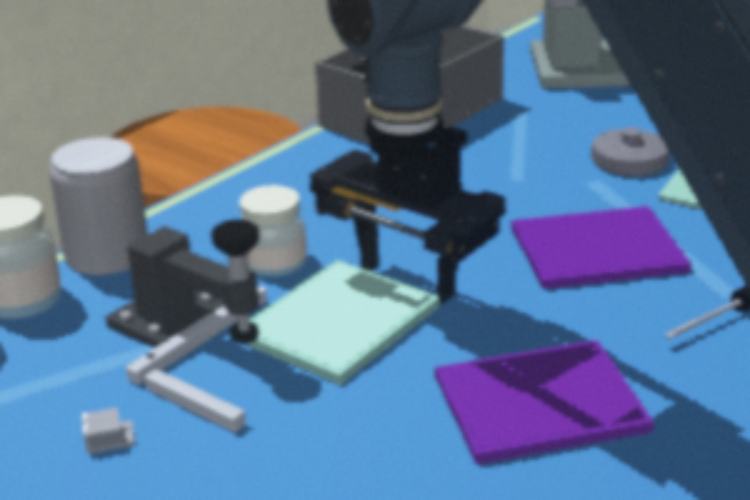

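Both fingertips are on the pane's right edge at crop (370,265) and (447,295). The pane is square and lies flat. I'll carry on to just short of the stop.

Call:
send_rows([
  {"tx": 1, "ty": 0, "tz": 0, "rx": 0, "ry": 0, "rz": 0},
  {"tx": 2, "ty": 0, "tz": 0, "rx": 0, "ry": 0, "rz": 0},
  {"tx": 3, "ty": 0, "tz": 0, "rx": 0, "ry": 0, "rz": 0},
  {"tx": 4, "ty": 0, "tz": 0, "rx": 0, "ry": 0, "rz": 0},
  {"tx": 5, "ty": 0, "tz": 0, "rx": 0, "ry": 0, "rz": 0},
])

```text
time: 5.02
position: [0.5972, 0.05, 0.0058]
tool_rot: [0.695, 0.719, 0.0, 0.001]
ft_force: [1.6, -5.0, 2.2]
grip_width: 0.0872
```

Call:
send_rows([
  {"tx": 1, "ty": 0, "tz": 0, "rx": 0, "ry": 0, "rz": 0},
  {"tx": 2, "ty": 0, "tz": 0, "rx": 0, "ry": 0, "rz": 0},
  {"tx": 2.6, "ty": 0, "tz": 0, "rx": 0, "ry": 0, "rz": 0},
  {"tx": 2.6, "ty": 0, "tz": 0, "rx": 0, "ry": 0, "rz": 0},
])

```text
time: 5.35
position: [0.5956, 0.0774, 0.0056]
tool_rot: [0.695, 0.719, 0.0, -0.0]
ft_force: [0.6, -0.2, 0.2]
grip_width: 0.0871
```

Run:
```python
from h import *
from rig import robot
delta(robot,(-.036,-.1,.006),1.605,True)
c=robot.camera("side"); cv2.imwrite("pics/side3.png",cv2.resize(c["color"][160:360,160:460][:,:,::-1],(750,500)))
```

```text
t 5.35 pos [0.5956 0.0774 0.0056] fix [ -35.6 -102.5    5.6] F [ 0.64 -0.17  0.2 ] q [-0.06  0.8   1.63  0.    0.71 -0.09]
delta cm [ 0.25 -0.04 -0.04] rot [ 0.    -0.001  0.001]
```

View pics/side3.png

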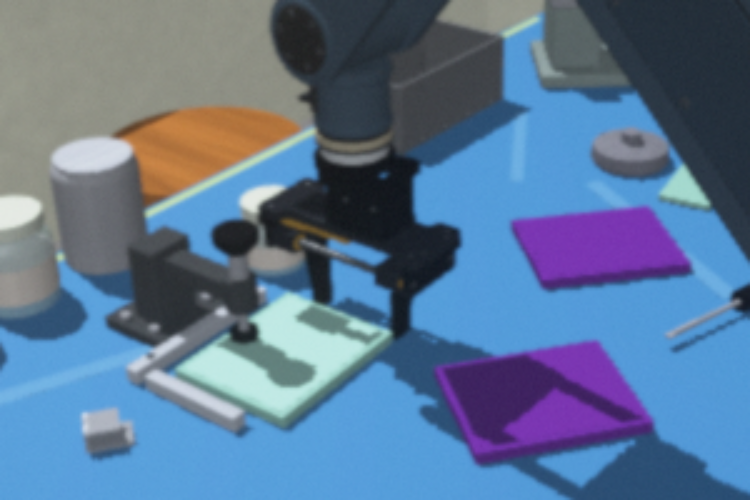

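The pane is under the foot and close to the stop, square, with no force, and the jar is clear of the gripper. Next I back off, raise, and go round to the -x side with a quarter turn.

Call:
send_rows([
  {"tx": -2.0, "ty": 0, "tz": 0, "rx": 0, "ry": 0, "rz": 0},
  {"tx": -3, "ty": 0, "tz": -3, "rx": 0, "ry": 0, "rz": 0},
  {"tx": -3, "ty": -2, "tz": -7, "rx": 0, "ry": 0, "rz": 0.1},
  {"tx": -2, "ty": -5, "tz": -9, "rx": 0, "ry": 0, "rz": 0.2},
  {"tx": 0, "ty": -8, "tz": -9, "rx": 0, "ry": 0, "rz": 0.32},
])

```text
time: 5.82
position: [0.5187, 0.0716, 0.0992]
tool_rot: [0.803, 0.595, 0.004, 0.003]
ft_force: [0.9, 0.5, -1.1]
grip_width: 0.0871
```

Run:
```python
from h import *
from rig import robot
delta(robot,(-.132,-.015,.08),.034,True)
```

```text
t 5.82 pos [0.5187 0.0716 0.0992] fix [-112.7 -105.7   99.2] F [ 0.93  0.52 -1.08] q [-0.08  0.58  1.8   0.    0.75  0.22]
delta cm [ 7.95 -4.78  1.9 ] rot [ 0.006 -0.008  1.242]
```

Call:
send_rows([
  {"tx": 2, "ty": -1.2, "tz": 0, "rx": 0, "ry": 0, "rz": 0.12},
  {"tx": 4, "ty": -2.4, "tz": 0, "rx": 0, "ry": 0, "rz": 0.24},
  {"tx": 6, "ty": -3.6, "tz": 0, "rx": 0, "ry": 0, "rz": 0.36},
  {"tx": 7.9, "ty": -4.8, "tz": 0, "rx": 0, "ry": 0, "rz": 0.48},
  {"tx": 7.9, "ty": -4.8, "tz": 0, "rx": 0, "ry": 0, "rz": 0.6},
])

```text
time: 6.23
position: [0.4891, 0.1656, 0.0952]
tool_rot: [0.943, 0.334, -0.001, -0.001]
ft_force: [-0.1, -0.1, -0.6]
grip_width: 0.087
```

Run:
```python
from h import *
from rig import robot
delta(robot,(-.132,-.015,.08),.034,True)
```

```text
t 6.23 pos [0.4891 0.1656 0.0952] fix [-139.   -10.7   95.2] F [-0.14 -0.15 -0.62] q [0.11 0.58 1.81 0.   0.75 1.  ]
delta cm [0.3  0.77 1.51] rot [-0.003  0.003  0.647]
```

Call:
send_rows([
  {"tx": 0.3, "ty": 0.7, "tz": 0, "rx": 0, "ry": 0, "rz": 0.125},
  {"tx": 0.3, "ty": 0.7, "tz": 1, "rx": 0, "ry": 0, "rz": 0.25},
  {"tx": 0.3, "ty": 0.7, "tz": 2, "rx": 0, "ry": 0, "rz": 0.375},
  {"tx": 0.3, "ty": 0.7, "tz": 3, "rx": 0, "ry": 0, "rz": 0.5},
  {"tx": 0.3, "ty": 0.7, "tz": 3, "rx": 0, "ry": 0, "rz": 0.625},
])

```text
time: 6.65
position: [0.4966, 0.1589, 0.0636]
tool_rot: [1.0, 0.026, -0.003, -0.0]
ft_force: [-0.1, 0.0, 0.2]
grip_width: 0.0866
```

Run:
```python
from h import *
from rig import robot
delta(robot,(-.132,-.015,.006),.034,True)
c=robot.camera("side"); cv2.imwrite("pics/side4.png",cv2.resize(c["color"][160:400,130:450][:,:,::-1],(800,600)))
```

```text
t 6.65 pos [0.4966 0.1589 0.0636] fix [-131.8  -17.7   63.6] F [-0.12  0.04  0.16] q [0.09 0.64 1.82 0.   0.69 1.61]
delta cm [ 0.02 -0.27  5.76] rot [-0.001  0.005  0.019]
```

View pics/side4.png

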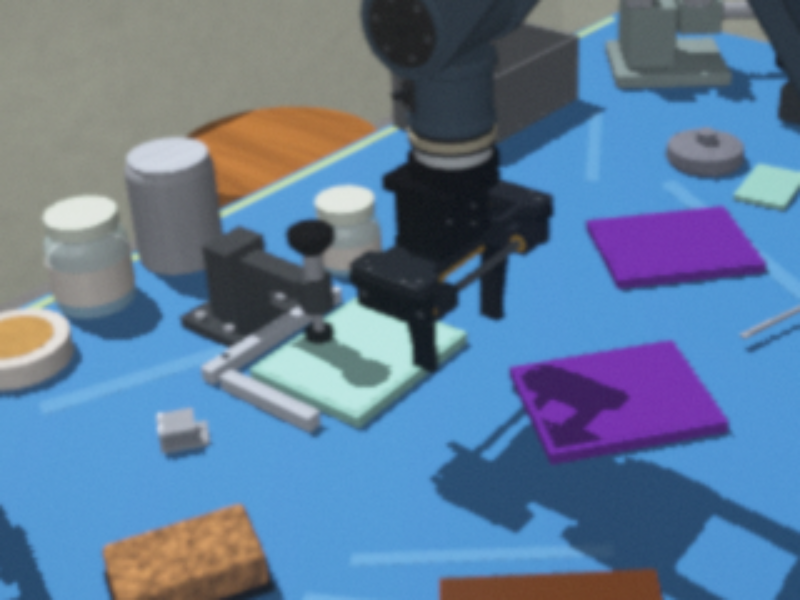

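The gripper stands over the near side, fingertips still 64 mm up (crop (425,365) and (492,315)), and the pane lies below and beside it. I'll descend with 24 mm of margin and push +x.

Call:
send_rows([
  {"tx": 0, "ty": 0, "tz": 2, "rx": 0, "ry": 0, "rz": 0.019},
  {"tx": 0, "ty": 0, "tz": 4, "rx": 0, "ry": 0, "rz": 0.019},
  {"tx": 0, "ty": 0, "tz": 5.4, "rx": 0, "ry": 0, "rz": 0.019},
  {"tx": 0, "ty": 0, "tz": 5.75, "rx": 0, "ry": 0, "rz": 0.019},
  {"tx": 0, "ty": 0, "tz": 5.75, "rx": 0, "ry": 0, "rz": 0.019},
])

```text
time: 7.12
position: [0.4976, 0.1588, 0.007]
tool_rot: [1.0, 0.021, -0.002, -0.0]
ft_force: [0.2, -0.5, 0.2]
grip_width: 0.0871
```

Run:
```python
from h import *
from rig import robot
delta(robot,(-.0745,-.015,.006),.034,True)
```

```text
t 7.12 pos [0.4976 0.1588 0.007 ] fix [-130.8  -17.9    7. ] F [ 0.18 -0.49  0.2 ] q [0.09 0.75 1.83 0.   0.56 1.62]
delta cm [ 5.63 -0.24  0.09] rot [-0.     0.003  0.008]
```

Push 4.8 cm, then approach slowly until the force rises.

Call:
send_rows([
  {"tx": 1, "ty": 0, "tz": 0.1, "rx": 0, "ry": 0, "rz": 0.008},
  {"tx": 2, "ty": 0, "tz": 0.1, "rx": 0, "ry": 0, "rz": 0.008},
  {"tx": 3, "ty": 0, "tz": 0.1, "rx": 0, "ry": 0, "rz": 0.008},
  {"tx": 4, "ty": 0, "tz": 0.1, "rx": 0, "ry": 0, "rz": 0.008},
  {"tx": 4.8, "ty": 0, "tz": 0.1, "rx": 0, "ry": 0, "rz": 0.008},
])

```text
time: 7.53
position: [0.5456, 0.1607, 0.0078]
tool_rot: [1.0, 0.017, -0.003, 0.0]
ft_force: [-6.9, -0.7, 5.3]
grip_width: 0.0869
```

Call:
send_rows([
  {"tx": 0.3, "ty": 0, "tz": 0, "rx": 0, "ry": 0, "rz": 0},
  {"tx": 0.4, "ty": 0, "tz": 0, "rx": 0, "ry": 0, "rz": 0},
])

```text
time: 7.7
position: [0.5502, 0.1608, 0.0075]
tool_rot: [1.0, 0.016, -0.001, 0.0]
ft_force: [-4.6, -0.6, 3.9]
grip_width: 0.0869
```

Run:
```python
from h import *
from rig import robot
delta(robot,(-.0745,-.015,.006),.034,True)
```

```text
t 7.70 pos [0.5502 0.1608 0.0075] fix [-78.2 -17.7   7.5] F [-4.64 -0.55  3.87] q [0.09 0.78 1.7  0.   0.66 1.63]
delta cm [ 0.37 -0.27  0.15] rot [ 0.     0.002 -0.001]
```

Call:
send_rows([
  {"tx": 0.15, "ty": 0, "tz": 0.05, "rx": 0, "ry": 0, "rz": 0},
  {"tx": 0.3, "ty": 0, "tz": 0.1, "rx": 0, "ry": 0, "rz": 0},
  {"tx": 0.3, "ty": 0, "tz": 0.1, "rx": 0, "ry": 0, "rz": 0},
])

```text
time: 7.95
position: [0.5518, 0.1609, 0.0062]
tool_rot: [1.0, 0.017, -0.002, 0.0]
ft_force: [-5.5, 0.6, 3.4]
grip_width: 0.0867
```

Call:
send_rows([
  {"tx": 0.1, "ty": 0, "tz": 0, "rx": 0, "ry": 0, "rz": 0},
  {"tx": 0.2, "ty": 0, "tz": 0, "rx": 0, "ry": 0, "rz": 0},
  {"tx": 0.2, "ty": 0, "tz": 0, "rx": 0, "ry": 0, "rz": 0},
])

```text
time: 8.2
position: [0.5533, 0.1609, 0.0062]
tool_rot: [1.0, 0.017, -0.003, 0.0]
ft_force: [-5.6, -0.0, 4.1]
grip_width: 0.0863
```

Run:
```python
from h import *
from rig import robot
delta(robot,(-.0745,-.015,.006),.034,True)
c=robot.camera("top"); cv2.imwrite("pics/top5.png",cv2.resize(c["color"][120:300,180:420][:,:,::-1],(800,600)))
c=robot.camera("side"); cv2.imwrite("pics/side5.png",cv2.resize(c["color"][220:370,170:370][:,:,::-1],(800,600)))
```

```text
t 8.20 pos [0.5533 0.1609 0.0062] fix [-75.1 -17.7   6.2] F [-5.57 -0.04  4.05] q [0.09 0.78 1.69 0.   0.67 1.63]
delta cm [ 0.06 -0.27  0.02] rot [ 0.     0.005 -0.001]
```

View pics/side5.png

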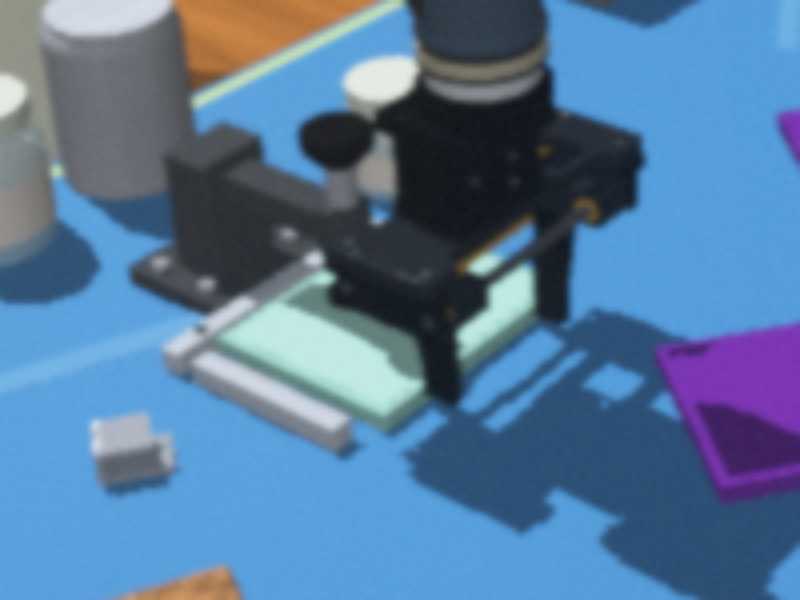

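The near and far edges are closing on the bars, with the fence gap small at crop (215,335). The force is still only sliding friction, about 5.5 N, so I keep pushing in small steps.

Call:
send_rows([
  {"tx": 0.1, "ty": 0, "tz": 0, "rx": 0, "ry": 0, "rz": 0},
  {"tx": 0.2, "ty": 0, "tz": 0, "rx": 0, "ry": 0, "rz": 0},
  {"tx": 0.2, "ty": 0, "tz": 0, "rx": 0, "ry": 0, "rz": 0},
])

```text
time: 8.55
position: [0.5534, 0.1609, 0.0061]
tool_rot: [1.0, 0.017, -0.005, 0.0]
ft_force: [-9.1, -1.0, 6.5]
grip_width: 0.0869
```

Call:
send_rows([
  {"tx": 0.1, "ty": 0, "tz": 0, "rx": 0, "ry": 0, "rz": 0},
  {"tx": 0.2, "ty": 0, "tz": 0, "rx": 0, "ry": 0, "rz": 0},
  {"tx": 0.2, "ty": 0, "tz": 0, "rx": 0, "ry": 0, "rz": 0},
])

```text
time: 8.8
position: [0.5534, 0.1609, 0.0061]
tool_rot: [1.0, 0.017, -0.007, 0.0]
ft_force: [-11.8, -1.0, 8.6]
grip_width: 0.0867
```

The position has stalled at 0.5534 while the force rises to 12 N, so the pane is on the fence. Now back off and go round for the final +y push, with narrower jaws and the body kept clear of the jar.

Call:
send_rows([
  {"tx": -1.5, "ty": 0, "tz": 0, "rx": 0, "ry": 0, "rz": 0},
  {"tx": -4, "ty": 0, "tz": -1, "rx": 0, "ry": 0, "rz": 0},
  {"tx": -5, "ty": 1, "tz": -4.5, "rx": 0, "ry": 0, "rz": -0.1},
  {"tx": -5, "ty": 4, "tz": -7, "rx": 0, "ry": 0, "rz": -0.22},
  {"tx": -4.5, "ty": 8, "tz": -8, "rx": 0, "ry": 0, "rz": -0.34},
], claw=6)

```text
time: 9.22
position: [0.5186, 0.0836, 0.0887]
tool_rot: [0.983, 0.186, 0.003, 0.001]
ft_force: [0.4, -0.2, -0.4]
grip_width: 0.0636
```

Run:
```python
from h import *
from rig import robot
delta(robot,(-.027,-.13,.09),1.605,True)
```

```text
t 9.22 pos [0.5186 0.0836 0.0887] fix [-112.3  -93.8   88.7] F [ 0.37 -0.17 -0.41] q [-0.05  0.6   1.8   0.    0.73  1.14]
delta cm [ 6.84  6.27 -0.07] rot [ 0.006 -0.004 -1.23 ]
```

Call:
send_rows([
  {"tx": 0.3, "ty": 3, "tz": 0, "rx": 0, "ry": 0, "rz": -0.123},
  {"tx": 1.5, "ty": 5, "tz": 0, "rx": 0, "ry": 0, "rz": -0.246},
  {"tx": 3, "ty": 6, "tz": 0, "rx": 0, "ry": 0, "rz": -0.369},
  {"tx": 4.5, "ty": 6.6, "tz": 0, "rx": 0, "ry": 0, "rz": -0.492},
  {"tx": 6, "ty": 6.6, "tz": 0, "rx": 0, "ry": 0, "rz": -0.615},
])

```text
time: 9.63
position: [0.6003, 0.0401, 0.0864]
tool_rot: [0.882, 0.472, 0.002, 0.002]
ft_force: [0.4, 0.2, -0.1]
grip_width: 0.0601
```

Run:
```python
from h import *
from rig import robot
delta(robot,(-.027,-.13,.09),1.605,True)
```

```text
t 9.63 pos [0.6003 0.0401 0.0864] fix [ -32.2 -140.    86.4] F [ 0.44  0.23 -0.1 ] q [-0.12  0.67  1.61 -0.    0.85  0.47]
delta cm [ 1.11 -0.16 -0.36] rot [ 0.006 -0.001 -0.622]
```

Call:
send_rows([
  {"tx": 0.5, "ty": 0.3, "tz": 0, "rx": 0, "ry": 0, "rz": -0.124},
  {"tx": 0.6, "ty": 0.3, "tz": 0, "rx": 0, "ry": 0, "rz": -0.248},
  {"tx": 0.6, "ty": 0.3, "tz": 0, "rx": 0, "ry": 0, "rz": -0.372},
  {"tx": 0.6, "ty": 0.3, "tz": 0, "rx": 0, "ry": 0, "rz": -0.496},
  {"tx": 0.6, "ty": 0.3, "tz": 0, "rx": 0, "ry": 0, "rz": -0.62},
])

```text
time: 10.05
position: [0.6045, 0.0452, 0.086]
tool_rot: [0.695, 0.719, 0.001, 0.002]
ft_force: [-0.7, -0.4, 0.1]
grip_width: 0.06
```

Run:
```python
from h import *
from rig import robot
delta(robot,(-.027,-.13,.006),1.605,True)
```

```text
t 10.05 pos [0.6045 0.0452 0.086 ] fix [ -27.8 -135.    86. ] F [-0.66 -0.37  0.12] q [-0.11  0.68  1.59  0.    0.86 -0.14]
delta cm [0.5  0.04 8.  ] rot [0.004 0.001 0.   ]
```

Call:
send_rows([
  {"tx": 0, "ty": 0, "tz": 3, "rx": 0.004, "ry": 0, "rz": 0},
  {"tx": 0, "ty": 0, "tz": 6, "rx": 0.004, "ry": 0, "rz": 0},
  {"tx": 0, "ty": 0, "tz": 7.6, "rx": 0.004, "ry": 0, "rz": 0},
  {"tx": 0, "ty": 0, "tz": 8, "rx": 0.004, "ry": 0, "rz": 0},
  {"tx": 0, "ty": 0, "tz": 8, "rx": 0.004, "ry": 0, "rz": 0},
])

```text
time: 10.47
position: [0.6029, 0.0454, 0.0044]
tool_rot: [0.697, 0.717, -0.001, -0.001]
ft_force: [0.3, 0.4, 0.2]
grip_width: 0.0601
```

Call:
send_rows([
  {"tx": 1, "ty": 0, "tz": 0, "rx": 0, "ry": 0, "rz": 0},
  {"tx": 2, "ty": 0, "tz": 0, "rx": 0, "ry": 0, "rz": 0},
  {"tx": 3, "ty": 0, "tz": 0, "rx": 0, "ry": 0, "rz": 0},
  {"tx": 3.5, "ty": 0, "tz": 0, "rx": 0, "ry": 0, "rz": 0},
])

```text
time: 10.8
position: [0.6023, 0.0817, 0.0068]
tool_rot: [0.696, 0.718, -0.001, -0.0]
ft_force: [0.7, -5.1, 2.8]
grip_width: 0.0598
```

Run:
```python
from h import *
from rig import robot
delta(robot,(-.027,-.09,.006),1.605,True)
```

```text
t 10.80 pos [0.6023 0.0817 0.0068] fix [-28.8 -98.5   6.8] F [ 0.67 -5.14  2.76] q [-0.05  0.81  1.61 -0.    0.72 -0.08]
delta cm [0.85 0.18 0.07] rot [-0.001  0.001 -0.003]
```

Call:
send_rows([
  {"tx": 0.3, "ty": 0.05, "tz": 0, "rx": 0, "ry": 0, "rz": 0},
  {"tx": 0.5, "ty": 0.05, "tz": 0, "rx": 0, "ry": 0, "rz": 0},
  {"tx": 0.5, "ty": 0.05, "tz": 0, "rx": 0, "ry": 0, "rz": 0},
])

```text
time: 11.05
position: [0.6027, 0.0854, 0.0066]
tool_rot: [0.696, 0.718, -0.001, -0.0]
ft_force: [-0.5, -3.3, 3.3]
grip_width: 0.0597
```

Call:
send_rows([
  {"tx": 0.1, "ty": 0, "tz": 0, "rx": 0, "ry": 0, "rz": 0},
  {"tx": 0.2, "ty": 0, "tz": 0, "rx": 0, "ry": 0, "rz": 0},
  {"tx": 0.2, "ty": 0, "tz": 0, "rx": 0, "ry": 0, "rz": 0},
])

```text
time: 11.3
position: [0.6026, 0.0866, 0.0065]
tool_rot: [0.697, 0.717, -0.001, -0.0]
ft_force: [-0.8, -6.3, 3.8]
grip_width: 0.0601
```

Call:
send_rows([
  {"tx": 0.1, "ty": 0, "tz": 0, "rx": 0, "ry": 0, "rz": 0},
  {"tx": 0.2, "ty": 0, "tz": 0, "rx": 0, "ry": 0, "rz": 0},
  {"tx": 0.2, "ty": 0, "tz": 0, "rx": 0, "ry": 0, "rz": 0},
])

```text
time: 11.55
position: [0.6025, 0.0884, 0.0065]
tool_rot: [0.697, 0.717, -0.001, -0.0]
ft_force: [-0.9, -5.8, 4.3]
grip_width: 0.06
```

Call:
send_rows([
  {"tx": 0.1, "ty": 0, "tz": 0, "rx": 0, "ry": 0, "rz": 0},
  {"tx": 0.2, "ty": 0, "tz": 0, "rx": 0, "ry": 0, "rz": 0},
  {"tx": 0.2, "ty": 0, "tz": 0, "rx": 0, "ry": 0, "rz": 0},
])

```text
time: 11.8
position: [0.6024, 0.0904, 0.0064]
tool_rot: [0.697, 0.717, -0.002, -0.0]
ft_force: [-1.4, -5.7, 4.8]
grip_width: 0.0603
```

Call:
send_rows([
  {"tx": 0.1, "ty": 0, "tz": 0, "rx": 0, "ry": 0, "rz": 0},
  {"tx": 0.2, "ty": 0, "tz": 0, "rx": 0, "ry": 0, "rz": 0},
  {"tx": 0.2, "ty": 0, "tz": 0, "rx": 0, "ry": 0, "rz": 0},
])

```text
time: 12.05
position: [0.6025, 0.0907, 0.0065]
tool_rot: [0.696, 0.718, -0.002, 0.001]
ft_force: [-0.3, -12.4, 5.4]
grip_width: 0.0603
```

Call:
send_rows([
  {"tx": 0.1, "ty": 0, "tz": 0, "rx": 0, "ry": 0, "rz": 0},
  {"tx": 0.2, "ty": 0, "tz": 0, "rx": 0, "ry": 0, "rz": 0},
  {"tx": 0.2, "ty": 0, "tz": 0, "rx": 0, "ry": 0, "rz": 0},
])

```text
time: 12.3
position: [0.6025, 0.0909, 0.0065]
tool_rot: [0.696, 0.718, -0.003, 0.001]
ft_force: [-1.4, -18.0, 5.0]
grip_width: 0.0602
```

The position has stalled at y=0.0908 (fixture -89.5, as expected) with force up to 18 N, so the pane is against the stop. I'll retreat, rise clear and look.

Call:
send_rows([
  {"tx": -1.5, "ty": 0, "tz": 0, "rx": 0, "ry": 0, "rz": 0},
  {"tx": -4, "ty": 0, "tz": 0, "rx": 0, "ry": 0, "rz": 0},
  {"tx": -5, "ty": -1, "tz": -3, "rx": 0, "ry": 0, "rz": 0},
  {"tx": -5, "ty": -1, "tz": -7, "rx": 0, "ry": 0, "rz": 0},
  {"tx": -5, "ty": -1, "tz": -11, "rx": 0, "ry": 0, "rz": 0},
], claw=0)

```text
time: 12.72
position: [0.5915, 0.0451, 0.115]
tool_rot: [0.698, 0.716, -0.002, -0.004]
ft_force: [0.8, 0.4, 0.4]
grip_width: 0.0345
```

Call:
send_rows([
  {"tx": -4, "ty": 0, "tz": -4, "rx": 0, "ry": 0, "rz": 0},
  {"tx": -8, "ty": 0, "tz": -8, "rx": 0, "ry": 0, "rz": 0},
  {"tx": -12, "ty": 0, "tz": -10, "rx": 0, "ry": 0, "rz": 0},
  {"tx": -16, "ty": 0, "tz": -10, "rx": 0, "ry": 0, "rz": 0},
])

```text
time: 13.05
position: [0.5992, -0.0881, 0.2125]
tool_rot: [0.696, 0.718, 0.001, 0.001]
ft_force: [0.1, 0.3, 0.9]
grip_width: 0.0078
```

Run:
```python
from h import *
from rig import robot
delta(robot,(.02,0,.16),1.605,True)
for n,(x,y) in(("top",(180,130)),("side",(170,220))):
    c=robot.camera(n); np.savez(f"{n}6.npz",**{k:np.array(v) for k,v in c.items()})
    cv2.imwrite(f"pics/{n}6.png",cv2.resize(c["color"][y:y+135,x:x+180][:,:,::-1],(800,600),interpolation=cv2.INTER_CUBIC))
    print([(round(d["p"],2),np.round(d["xy"],1)) for d in robot.tip_of("knob_top",n)])
```

```text
t 13.05 pos [ 0.5992 -0.0881  0.2125] fix [ -37.6 -268.1  212.5] F [0.14 0.28 0.94] q [-0.33  0.51  1.5   0.    1.13 -0.36]
delta cm [26.83  5.66  5.26] rot [ 0.003  0.    -0.003]
[(0.87, array([254.9, 181.1]))]
[(0.56, array([256.9, 250.8]))]
```

View pics/top6.png

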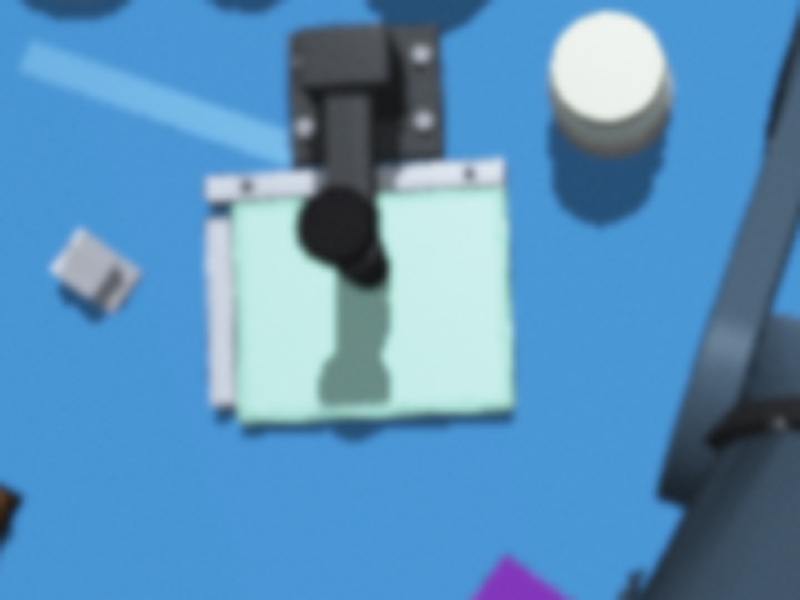

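View pics/side6.png

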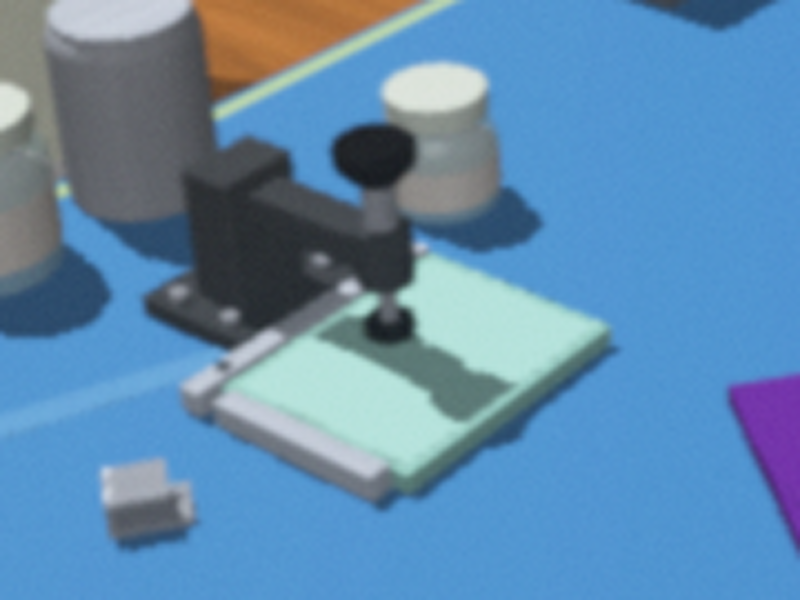

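Both edges are flush in the top view: along the fence from (232,200) to (505,185) and along the stop at x≈235. The side view shows no gap either. Now a numeric check and the knob axis.

Run:
```python
from h import *
c=load("top6")
im=c["color"].copy()
m=panemask(c,(264,198))
# visible edges: right(-y) and front(-x) edges of silhouette
con=max(cv2.findContours(m,cv2.RETR_EXTERNAL,cv2.CHAIN_APPROX_NONE)[0],key=len)[:,0].astype(float)
W=onplane(c,con,.012)[:,:2]; f=T([0,0,-FIX[2]],np.c_[W-FIX[:2],W[:,0]*0])[:,:2]*1000
for nm,ax,sel in(("-x",0,(f[:,0]<-55)&(abs(f[:,1])<65)),("-y",1,(f[:,1]<-70)&(abs(f[:,0])<50)),("+y",1,(f[:,1]>70)&(abs(f[:,0])<45)),("+x",0,(f[:,0]>55)&(f[:,1]<-35))):
    q=f[sel]; k=np.polyfit(q[:,1-ax],q[:,ax],1); print(nm,len(q),"slope",k[0].round(4),"at0",k[1].round(2))
# knob: dark blob & depth
z=c["z_map"]
ys,xs=np.mgrid[165:200,240:275]; px=np.c_[xs.ravel(),ys.ravel()].astype(float)
u=cv2.undistortPoints(px.reshape(-1,1,2),c["intrinsics"],c["distortion"])[:,0]
Z=z[ys,xs].ravel(); X=(np.c_[u,np.ones(len(u))]*Z[:,None]-c["t"])@c["R"]
k=(X[:,2]>.125)&(X[:,2]<.15)&(Z>0); q=X[k]; print(k.sum(),"knob",q.mean(0).round(4),"mid",((q.min(0)+q.max(0))/2).round(4),"z med",np.median(q[:,2]),"expected",T(FIX,[(.02,0,.135)]))
for n,px in(("top",(254.9,181.1)),): print(onplane(c,px,.135))
```

```text
-x 51 slope 0.0038 at0 -64.22
-y 38 slope -0.004 at0 -76.81
+y 35 slope 0.0126 at0 80.72
+x 19 slope 0.1423 at0 72.46
280 knob [0.6466 0.1832 0.1348] mid [0.6471 0.1834 0.133 ] z med 0.13493073047017706 expected [[0.64768844 0.18177987 0.135     ]]
[[0.64603718 0.18295848 0.135     ]]
```

The pane is square within 0.01 rad, its edges are at the expected places, and the knob top is still at 0.135 (plunger up). Next I go over the knob at (0.647, 0.183) with the jaws shut.

Call:
send_rows([
  {"tx": 4, "ty": 1, "tz": 0, "rx": 0, "ry": 0, "rz": 0},
  {"tx": 8, "ty": 2, "tz": 0, "rx": 0, "ry": 0, "rz": 0},
  {"tx": 12, "ty": 3, "tz": 0, "rx": 0, "ry": 0, "rz": 0},
  {"tx": 16, "ty": 4, "tz": 0, "rx": 0, "ry": 0, "rz": 0},
  {"tx": 20, "ty": 5, "tz": 0, "rx": 0, "ry": 0, "rz": 0},
], claw=0)

```text
time: 13.67
position: [0.6403, 0.1169, 0.2067]
tool_rot: [0.696, 0.718, -0.002, -0.003]
ft_force: [0.6, -1.1, 0.6]
grip_width: 0.0004
```

Call:
send_rows([
  {"tx": 3, "ty": 0.6, "tz": 0, "rx": 0, "ry": 0, "rz": 0},
  {"tx": 6, "ty": 0.6, "tz": 0, "rx": 0, "ry": 0, "rz": 0},
  {"tx": 6.9, "ty": 0.6, "tz": 2, "rx": 0, "ry": 0, "rz": 0},
  {"tx": 6.9, "ty": 0.6, "tz": 5, "rx": 0, "ry": 0, "rz": 0},
  {"tx": 6.9, "ty": 0.6, "tz": 5, "rx": 0, "ry": 0, "rz": 0},
])

```text
time: 14.08
position: [0.6395, 0.1849, 0.1513]
tool_rot: [0.695, 0.719, -0.007, -0.006]
ft_force: [-1.3, 0.3, -1.3]
grip_width: 0.0007
```

Run:
```python
from h import *
from rig import robot
delta(robot,(.647,.183,.14),1.605)
print(robot.get_obs()["grip_width"])
c=robot.camera("side"); cv2.imwrite("pics/side7.png",cv2.resize(c["color"][190:325,170:350][:,:,::-1],(800,600),interpolation=cv2.INTER_CUBIC))
```

```text
t 14.08 pos [0.6395 0.1849 0.1513] fix [ 11.9   3.4 151.3] F [-1.26  0.27 -1.26] q [0.11 0.67 1.37 0.   1.12 0.08]
delta cm [-0.21  0.77  1.12] rot [-0.018  0.    -0.002]
0.0007199608971835013
```

View pics/side7.png

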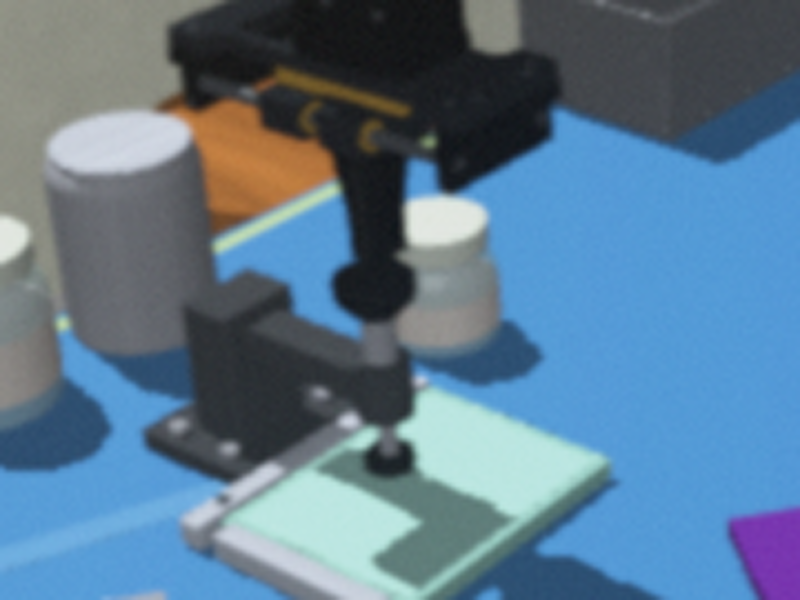

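The shut fingertips are above the knob at crop (375,265), and the foot is still clear of the glass. I'll correct 8 mm sideways and the slight tilt, then come down.

Call:
send_rows([
  {"tx": -0.2, "ty": 0.7, "tz": 0, "rx": -0.018, "ry": 0, "rz": 0},
  {"tx": -0.2, "ty": 0.7, "tz": 0.5, "rx": -0.018, "ry": 0, "rz": 0},
  {"tx": -0.2, "ty": 0.7, "tz": 1.0, "rx": -0.018, "ry": 0, "rz": 0},
  {"tx": -0.2, "ty": 0.7, "tz": 1.0, "rx": -0.018, "ry": 0, "rz": 0},
])

```text
time: 14.47
position: [0.6527, 0.1797, 0.1481]
tool_rot: [0.697, 0.717, 0.005, 0.005]
ft_force: [-0.2, 0.8, -0.8]
grip_width: 0.0003
```

Run:
```python
from h import *
from rig import robot
delta(robot,(.647,.183,.12),1.605)
```

```text
t 14.47 pos [0.6527 0.1797 0.1481] fix [ 24.9  -2.3 148.1] F [-0.17  0.84 -0.75] q [ 0.1   0.67  1.37 -0.    1.08  0.08]
delta cm [ 0.35 -0.6   2.81] rot [ 0.014 -0.    -0.007]
```

Call:
send_rows([
  {"tx": 0, "ty": 0, "tz": 0, "rx": 0, "ry": 0, "rz": 0},
  {"tx": 0, "ty": 0, "tz": 0, "rx": 0, "ry": 0, "rz": 0},
  {"tx": 0, "ty": 0, "tz": 0, "rx": 0, "ry": 0, "rz": 0},
])

```text
time: 14.72
position: [0.653, 0.18, 0.1486]
tool_rot: [0.697, 0.717, 0.005, 0.005]
ft_force: [0.0, 0.2, 0.1]
grip_width: 0.0005
```

Run:
```python
from h import *
from rig import robot
delta(robot,(.647,.183,.12),1.605)
```

```text
t 14.72 pos [0.653  0.18   0.1486] fix [ 25.3  -1.9 148.6] F [0.04 0.18 0.15] q [ 0.1   0.67  1.37 -0.    1.08  0.08]
delta cm [ 0.31 -0.64  2.85] rot [ 0.015 -0.    -0.006]
```

Settled now. Correct it, then check again before pressing.

Call:
send_rows([
  {"tx": 0.3, "ty": -0.6, "tz": 0.2, "rx": 0.015, "ry": 0, "rz": -0.006},
  {"tx": 0.3, "ty": -0.6, "tz": 0.5, "rx": 0.015, "ry": 0, "rz": -0.006},
  {"tx": 0.3, "ty": -0.6, "tz": 0.8, "rx": 0.015, "ry": 0, "rz": -0.006},
  {"tx": 0.3, "ty": -0.6, "tz": 0.8, "rx": 0.015, "ry": 0, "rz": -0.006},
  {"tx": 0.3, "ty": -0.6, "tz": 0.8, "rx": 0.015, "ry": 0, "rz": -0.006},
])

```text
time: 15.13
position: [0.6465, 0.1831, 0.1395]
tool_rot: [0.695, 0.719, -0.001, -0.001]
ft_force: [0.4, 0.0, -0.3]
grip_width: 0.0003
```

Run:
```python
from h import *
from rig import robot
delta(robot,(.647,.183,.12),1.605)
```

```text
t 15.13 pos [0.6465 0.1831 0.1395] fix [ 18.8   1.4 139.5] F [ 0.39  0.01 -0.33] q [0.11 0.68 1.38 0.   1.08 0.08]
delta cm [-0.01  0.06  1.95] rot [-0.002  0.     0.   ]
```

Aligned. Press slowly, watching the force.

Call:
send_rows([
  {"tx": 0, "ty": 0, "tz": 0.3, "rx": 0, "ry": 0, "rz": 0},
  {"tx": 0, "ty": 0, "tz": 0.6, "rx": 0, "ry": 0, "rz": 0},
  {"tx": 0, "ty": 0, "tz": 0.9, "rx": 0, "ry": 0, "rz": 0},
  {"tx": 0, "ty": 0, "tz": 0.9, "rx": 0, "ry": 0, "rz": 0},
])

```text
time: 15.47
position: [0.6471, 0.1832, 0.1309]
tool_rot: [0.695, 0.719, -0.0, -0.0]
ft_force: [0.3, -0.4, 2.8]
grip_width: 0.0001
```

Call:
send_rows([
  {"tx": 0, "ty": 0, "tz": 0.3, "rx": 0, "ry": 0, "rz": 0},
  {"tx": 0, "ty": 0, "tz": 0.6, "rx": 0, "ry": 0, "rz": 0},
  {"tx": 0, "ty": 0, "tz": 0.8, "rx": 0, "ry": 0, "rz": 0},
  {"tx": 0, "ty": 0, "tz": 0.8, "rx": 0, "ry": 0, "rz": 0},
  {"tx": 0, "ty": 0, "tz": 0.8, "rx": 0, "ry": 0, "rz": 0},
])

```text
time: 15.88
position: [0.6472, 0.1832, 0.124]
tool_rot: [0.695, 0.719, 0.0, 0.0]
ft_force: [-1.2, -0.9, 7.8]
grip_width: 0.0005
```

Run:
```python
from h import *
from rig import robot
delta(robot,(.647,.183,.12),1.605)
```

```text
t 15.88 pos [0.6472 0.1832 0.124 ] fix [ 19.5   1.4 124. ] F [-1.18 -0.87  7.78] q [ 0.11  0.7   1.39 -0.    1.05  0.08]
delta cm [-0.01 -0.02  0.4 ] rot [0. 0. 0.]
```

Call:
send_rows([
  {"tx": 0, "ty": 0, "tz": 0.2, "rx": 0, "ry": 0, "rz": 0},
  {"tx": 0, "ty": 0, "tz": 0.45, "rx": 0, "ry": 0, "rz": 0},
  {"tx": 0, "ty": 0, "tz": 0.45, "rx": 0, "ry": 0, "rz": 0},
  {"tx": 0, "ty": 0, "tz": 0.45, "rx": 0, "ry": 0, "rz": 0},
  {"tx": 0, "ty": 0, "tz": 0.45, "rx": 0, "ry": 0, "rz": 0},
])

```text
time: 16.3
position: [0.6472, 0.1832, 0.1201]
tool_rot: [0.695, 0.719, 0.0, 0.0]
ft_force: [-2.2, 0.1, 9.5]
grip_width: 0.0007
```

Run:
```python
from h import *
from rig import robot
delta(robot,(.647,.183,.12),1.605)
for n,(x,y) in(("side",(170,220)),):
    c=robot.camera(n); cv2.imwrite(f"pics/{n}8.png",cv2.resize(c["color"][y:y+135,x:x+180][:,:,::-1],(800,600),interpolation=cv2.INTER_CUBIC))
delta(robot,(.647,.183,.12),1.605)
```

```text
t 16.30 pos [0.6472 0.1832 0.1201] fix [ 19.5   1.4 120.1] F [-2.21  0.07  9.49] q [ 0.11  0.71  1.39 -0.    1.04  0.08]
delta cm [-0.02 -0.02  0.01] rot [0. 0. 0.]
t 16.35 pos [0.6472 0.1832 0.1202] fix [ 19.5   1.4 120.2] F [-2.31 -0.19 10.49] q [ 0.11  0.71  1.39 -0.    1.04  0.08]
delta cm [-0.02 -0.02  0.02] rot [0.001 0.    0.   ]
```

View pics/side8.png

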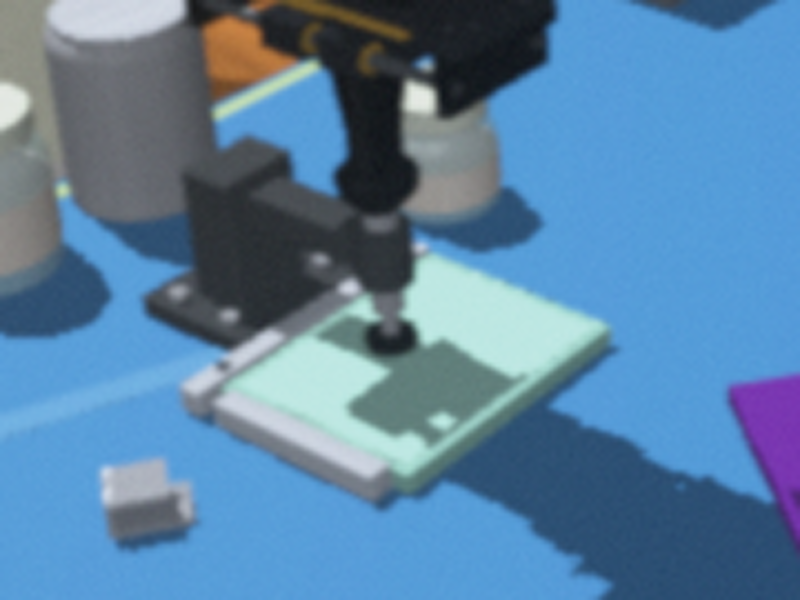

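The foot rests on the glass at crop (390,338), the knob is down 15 mm with about 10 N on it, and the pane is still flush in the corner. Handing in.

```bash
python3 -c "
from rig import robot
print(robot.hand_in())
o=robot.get_obs(); print(o['time'],o['position'],o['ft_force'])"
```

```text
the job is handed in; nothing more can be done
None
the job is handed in; nothing more can be done
```

The pane is home in the corner and clamped. I handed in at about 16.4 s with the gripper still holding the knob down; no verdict was reported.

**What I did:** I pushed the pale green pane with the open fingertips, first along towards the end stop, then onto the back fence, then firmly against the stop. The plunger stayed up throughout. I then pressed the knob straight down with the jaws shut.

**Last checks:**
- **Pane position:** each final push stalled in place while the force rose, to 12 N at the fence and 18 N at the stop. The picture fit on the clearest edges put the pane within about 0.01 rad of square.
- **Plunger before pressing:** the knob top measured 0.135 m, its rest height.
- **Clamp:** the fingertips ended at 0.120 m, which is 15 mm of travel, with about 10 N of upward force. The side view showed the foot on the glass.
- **Bystanders:** the jar and clip were where they started in the last pictures. I did not re-check the others, but the gripper never went near them.

**Disagreements:**
- The side camera's calibration was about 5 mm off from the top camera, so I relied on the top camera and the contact forces.
- The top-camera fit of the pane's y position was about 2 mm off, within the camera's accuracy.
- The mask fit for the pane's fence-side edge was unusable (slope 0.14).

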